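# Park the lid tote behind the lip of its ramp

### The arm

A 6-joint arm with a two-finger parallel gripper is mounted at the origin on the work surface. World frame = base frame: x ahead of the robot, y to its left, z up, the work surface at z = 0. Lengths are in mm, angles in rad, forces in N, time in s.
With the tool pointing down it reaches from about 250 to 725 mm from the base axis. Payload 4 kg.
Tool frame: the origin (TCP) lies on the front face of the gripper's body, between the roots of the fingers; the fingertips stand 73 mm ahead of it and the grasp point (between the pads) lies 54 mm ahead of it (robot.tip_reach is the distance from the TCP to the fingertips, in mm); z points along the fingers, y is the line along which they close (so a half turn about z gives the same grasp; the last joint's range is limited). The gripper opens to 85 mm and grips with 20 to 120 N. Pads are 22 mm wide; open, the fingers measure 114 mm over their backs; the gripper's body (76 mm by 85 mm) begins 54 mm behind the grasp point. The pads swing forward as they close: fully open they stand 13 mm farther back than shut.
Start: joints at [-1.166, 0.241, 0.005, 1.335, 0, 1.571], TCP at [196.916, -459.591, 303.906] pointing down, gripper open.
Joint ranges: [-2.72, 2.72], [-1.05, 1.87], [-1.09, 1.28], [-1.99, 2.15], [-1.42, 1.44], [-3.14, 3.14]. Speed limits (rad/s): [2.79, 2.79, 3.14, 3.14, 3.14, 3.14].

### API

Orientations are given as a rotation vector (axis times angle).
In Python, from cell import robot gives the robot as it stands.
- The arm moves only by the tool carry_out, never from a script. Its argument "motion" is a list of rows, each a list of 4 numbers: the shift along the tool's x, y, z in cm, then the turn about the tool's z in units of 5 degrees (1.0 is 5 degrees). In form: [[dx, dy, dz, roll], ...]. A call has 1 to 12 rows; each row is the pose to reach, as a shift and turn from the pose commanded when the call began, along the tool's axes at that moment; what a row does not reach only later rows make up. A row lasts 1/8 s, in which the tool goes at most 62.5 mm and 10.7 degrees, less where a joint would pass 70% of its speed; a pose out of reach is approached as far as the arm can. A call with a gripper value outside its range is refused whole. "fingers" is the opening, from 0 (shut) to 1 (fully open), set as the call begins (left out, the last holds). The fingers move at their own pace and stop on an object; the grip force is fixed at half the most. Time passes only in rows, so rows that repeat a pose let the fingers close. It gives the time, the measured TCP pose, the force, the opening and the grip force at its end, in the units of the state.
- robot.read_state(): the state, without advancing time (a new reading comes with each control period).
- robot.camera(name): name is "scene" or "top"; returns the picture (384x512x3 uint8, blue, green, red); there is no depth.
- robot.calibration(name): a dict with "K" (3x3 intrinsics, pixels), "position" and "attitude" of the camera in the world. Camera axes: x right, y up, looking along -z (the intrinsics and any distortion apply to the point x, -y, -z); pixel columns grow to the right and rows downward; lengths in mm; the calibration is good to about 2 mm. A picture is of the moment at which its call begins. calibration takes no time and is no camera call.
- robot.sign_off(): hands the job in; it is judged then, once.
The state is a dict: "clock": time; "joint_pos": joint angles; "qd": joint speeds; "effort": joint torques, N m; "tool_pos": TCP position; "orientation": TCP orientation; "contact_force": force on the tool from outside, world axes, zero at the start; "moment": the same for the moment, N m; "width": finger opening in mm; "gripper_force": force on a finger pad.
Only numpy, scipy, OpenCV 4.12 (cv2) and the standard library are available. Lean on these libraries where they do the work, as an engineer would, in place of code of your own. Each camera call takes 0.05 s, during which the arm holds its last target. There are 200 camera calls.

### The job

Set the loose steel lid flat into the blue tote while the tote still stands at the foot of the green stand, then push the tote up the ramp, sliding it without lifting it, until it has ridden over the yellow lip and its trailing edge has dropped down behind it, so that it lies flat on the ramp with the lid inside. Push gently, feeling for the rubber bumper and stopping there rather than forcing it, and leave the other kitchen things where they are.

Things in the scene. Friction and masses are not known exactly. Their poses are not given: they have to be found in the camera images.
- lid: Small round steel pot lid, loose, flat on the table left of the stand. Diameter 84 mm, rim 4 mm thick, domed to 11 mm in the middle, with a black upright cylindrical knob 20 mm in diameter from 11 to 34 mm above the origin. 0.10 to 0.20 kg. Origin: centre of the underside; z up.
- tote: Blue open plastic tote. Outside 120 mm (its x) by 110 mm (its y) by 55 mm high; a 3 mm collar around the rim is only decoration. Walls and floor 4 mm, inside 112 x 102 mm. 0.28 to 0.56 kg. Origin: centre of the underside; x is its travel direction, roughly uphill; the trailing wall lies 60 mm towards -x. It starts standing freely on the stand's level apron, up to about 4 mm off the centre line and slightly turned.
- stand: Fixed green sheet-metal parking stand, 160 mm wide. Its x points uphill (to the robot's left, give or take 0.2 rad). Origin: centre line, at table height. Level apron, top 6 mm above the origin, from x = -210 to -40 mm; there the 12 degree ramp begins. Guides 16 mm high (inner faces) narrow from 71 to 59 mm off the centre line at x = -76 to -36 mm.
- deck: The fixed ramp plate of the stand. Origin: on its surface, on the centre line, at the knee where the apron ends (x = -40 mm, z = 6 mm of the stand). Its x points up the 12 degree slope, z off the surface; 265 mm long. Side rails 14 mm high, 120 mm apart inside, run all along it. It carries a clamped yellow carriage (lip, and bumper bracket) whose setting is not measured.
- lip_zone (a point): Fixed point on the ramp surface 75 mm up from the knee. The yellow lip spans the lane: 7 mm high, 20 mm long sloped front, upright back face. Its back face lies anywhere within 20 mm downhill or uphill of this point; the setting differs each time and IS NOT MEASURED. Sliding up the ramp and over the lip takes about 1 to 8 N.
- bumper_zone (a point): Fixed point on the ramp surface 200 mm up. The black rubber bumper's face lies within 20 mm of it, always 125 mm beyond the lip's back face: 70 mm wide, 9 to 35 mm high, sprung 2.5 N/mm over 12 mm, then solid. A parked tote has 5 mm play. Feeling it means the tote is past the lip; friction may hold its edge up until the pusher backs away. Over 22 N of push is forcing.
- bowl: White ceramic bowl, 150 mm wide, 65 mm high, on the table between robot and stand; leave alone. Origin: centre of the underside.
- colander: Orange plastic colander, 190 mm wide, 80 mm high, on the low metal shelf at the right; leave alone. Origin: centre of the underside.
- spoon1: Stainless steel spoon, 190 mm long, on the table; leave alone. Origin near the middle of its length.
- spoon2: Second stainless steel spoon, 190 mm long; leave alone. Origin near the middle of its length.
- jar: Closed glass spice jar, 48 mm wide, 85 mm high; leave alone. Origin: centre of the underside.
- mug: Blue mug, 80 mm wide, 85 mm high; leave alone. Origin: centre of the underside.
There are look-alikes about, which are no part of the job. Of the things like the tote, leave any that is red or turquoise; of the rest the smaller one is meant.

How it is judged (in metres and radians):
On the way, in this order (a step that is already met when the one before it is completed fails the run):
1. The lid lies flat in the tote, let go, while the tote still stands on the apron at the foot of the ramp (horizontal distance between lid and tote below 0.028 m and z of lid in the frame of tote between 0 and 0.012 m and angle between the z axis of lid and the z axis of tote, either way round below 0.12 rad and contact force between the fingers and lid below 0.1 N and x of tote in the frame of deck below -0.05 m), for 0.2 s.
2. The tote lies flat on the ramp beyond the lip, its trailing edge dropped behind it (x of tote in the frame of deck between 0.108 and 0.175 m and z of tote in the frame of deck below 0.0025 m and angle between the z axis of tote and the z axis of deck, either way round below 0.025 rad and angle between the x axis of tote and the x axis of deck, either way round below 0.1 rad), for 0.2 s.
At the end, for the whole second after the job is handed in: The tote lies flat on the ramp plate behind the lip (underside within 2.5 mm and 0.025 rad of the plate, its origin more than 108 mm up the slope), at rest, with the lid lying flat on its floor, let go (all of step 2 and horizontal distance between lid and tote below 0.028 m and z of lid in the frame of tote between 0 and 0.012 m and angle between the z axis of lid and the z axis of tote, either way round below 0.12 rad and contact force between the fingers and lid below 0.1 N and linear speed of tote below 0.01 m/s and linear speed of lid below 0.015 m/s); the robot touches nothing.
It fails at once if the robot pushes or squeezes the tote with more than 22 N (contact force between any of the fingers, the arm and tote above 22 N).
It fails at once if the tote is lifted off the stand (its underside more than 40 mm off the plane of the ramp) (z of tote in the frame of deck above 0.04 m).
It fails at once if another kitchen thing is moved by more than 30 mm (distance of any of bowl, colander, spoon1, spoon2, jar, mug from where it was at the start of the episode above 0.03 m).
It also fails if it takes over 69 s, if anything falls off the work surface, if the arm or the gripper's body presses on something with over 40 N, if the wrist force passes 120 N, or if a joint passes its speed limit or range.

## Working session

There is one attempt and no reset: what is moved stays moved. The work goes in short steps, Python scripts to look and compute and a tool call to move; the robot and the scene stay as the last step left them, time stands still between calls to the robot, and variables do not carry over. Pictures are saved under pics/ and viewed, at most 10 in all, crops included, and the job is handed in when it is done.

Besides the shell and the picture viewer there is one more tool, called after "Emit:" as name(argument=value, ...) on one line, values as JSON. carry_out: Moves the arm, as the interface text tells. Its arguments: {"type":"object","properties":{"motion":{"type":"array","items":{"type":"array","items":{"type":"number"}}},"fingers":{"type":"number"}},"required":["motion"]}

```bash
mkdir -p pics; ls
python3 - <<'E'
from cell import robot
import cv2
for n in("scene","top"):
    cv2.imwrite(f"pics/{n}0.png",robot.camera(n))
    print(robot.calibration(n))
print(robot.read_state())
E
```

```text
pics
{'K': array([[435.16397531,   0.        , 256.61583039],
       [  0.        , 435.16397531, 198.72384036],
       [  0.        ,   0.        ,   1.        ]]), 'position': array([1481.92612748, -631.25916909, 1031.32886474]), 'attitude': array([0.78183218, 0.47040202, 0.97197185])}
{'K': array([[469.96187289,   0.        , 265.62606364],
       [  0.        , 469.96187289, 183.80685261],
       [  0.        ,   0.        ,   1.        ]]), 'position': array([ 213.15845365, -132.63201379, 1641.15189426]), 'attitude': array([ 0.16616668, -0.15304797, -1.52814169])}
{'clock': 0.1, 'joint_pos': array([-1.16596650e+00,  2.41319080e-01,  3.82635981e-03,  1.33521017e+00,
        9.13315594e-06,  1.57081105e+00]), 'qd': array([-0.00016619, -0.0018397 ,  0.00284085,  0.00027329,  0.00042251,
        0.00201911]), 'effort': array([-3.83704592e-04, -3.73138726e+01,  2.53009593e+01,  1.08516685e-02,
       -8.85081909e-05,  2.05609490e-05]), 'tool_pos': array([ 196.75697668, -459.17283919,  303.09868952]), 'orientation': array([-3.07562704e+00, -6.31173234e-01,  5.87682946e-04]), 'contact_force': array([-0.70293592,  0.26378317,  1.00500167]), 'moment': array([-0.0659303 , -0.02552301, -0.02738653]), 'gripper_force': 0.0, 'width': 85.160929892172}
```

View pics/scene0.png

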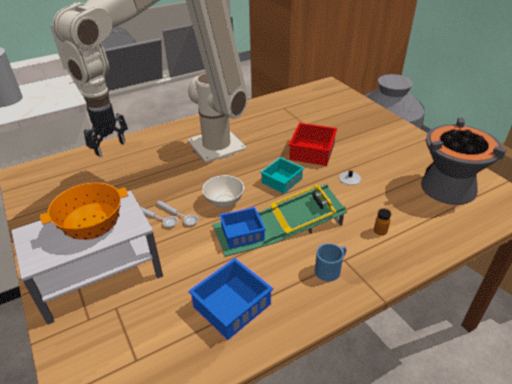

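View pics/top0.png

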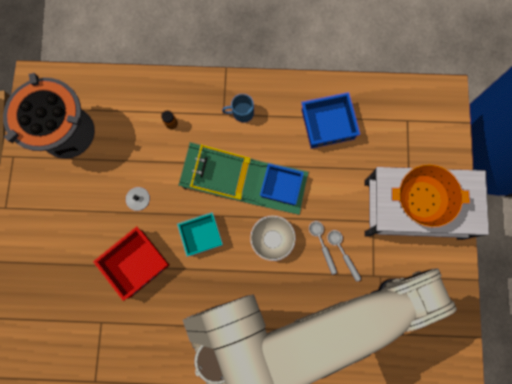

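The scene shows these candidates for the tote:
- Small blue one on the stand: scene (243,228), top (284,184).
- Large blue one: scene (232,297), top (331,119).
- Turquoise one: top (200,235).
- Red one: top (131,263).

I choose the small blue one on the stand. The lid is at top (137,199) and scene (350,178), with a black knob.

```bash
cat > h.py <<'E'
import cv2, numpy as np
from scipy.spatial.transform import Rotation as R
from cell import robot
def ray(n,uv):
    c=robot.calibration(n);K=c["K"];uv=np.atleast_2d(uv).astype(float)
    d=np.c_[(uv[:,0]-K[0,2])/K[0,0],-(uv[:,1]-K[1,2])/K[1,1],-np.ones(len(uv))]
    return np.array(c["position"]),R.from_rotvec(c["attitude"]).apply(d)
def plane(n,uv,z):
    o,d=ray(n,uv); return o+d*((z-o[2])/d[:,2])[:,None]
def proj(n,p):
    c=robot.calibration(n);q=R.from_rotvec(c["attitude"]).inv().apply(np.atleast_2d(p)-c["position"])
    return np.c_[q[:,0]/-q[:,2],-q[:,1]/-q[:,2]]*[c["K"][0,0],c["K"][1,1]]+c["K"][:2,2]
def tri(u1,u2):
    (o1,d1),(o2,d2)=ray("scene",u1),ray("top",u2);d1,d2=d1[0],d2[0]
    s=np.linalg.lstsq(np.c_[d1,-d2],o2-o1,rcond=None)[0];a,b=o1+s[0]*d1,o2+s[1]*d2
    return (a+b)/2,np.linalg.norm(a-b)
def mask(im,lo,hi,box):
    h=cv2.cvtColor(im,cv2.COLOR_BGR2HSV);m=cv2.inRange(h,lo,hi);k=np.zeros_like(m);x0,y0,x1,y1=box
    k[y0:y1,x0:x1]=m[y0:y1,x0:x1];return k
def big(m): return max(cv2.findContours(m,cv2.RETR_EXTERNAL,cv2.CHAIN_APPROX_NONE)[0],key=cv2.contourArea)[:,0]
E
python3 - <<'E'
from h import *
t=cv2.imread("pics/top0.png");s=cv2.imread("pics/scene0.png")
np.set_printoptions(precision=1,suppress=True)
# tote rim in top at z=61
for nm,m,z in(("tote",mask(t,(100,120,60),(130,255,255),(240,150,320,220)),61),
            ("stand",mask(t,(45,60,30),(95,255,255),(165,135,320,215))|mask(t,(100,120,60),(130,255,255),(240,150,320,220))|mask(t,(22,120,80),(34,255,255),(165,135,320,215)),6)):
    c=big(m);P=plane("top",c,z)[:,:2].astype(np.float32);r=cv2.minAreaRect(P);print(nm,r,cv2.boxPoints(r).tolist(), cv2.minAreaRect(c)) 
c=big(mask(t,(22,120,80),(34,255,255),(165,135,320,215)));print("yellow",cv2.minAreaRect(c))
# lid rim & knob
g=cv2.cvtColor(t,cv2.COLOR_BGR2HSV);m=mask(t,(0,0,90),(180,50,255),(115,180,160,220));c=big(m);e=cv2.fitEllipse(c);print("lid",e,plane("top",e[0],3))
kn=mask(t,(0,0,0),(180,255,60),(125,185,150,210));k=big(kn).mean(0);print("knobtop",k,plane("top",k,30))
m=mask(s,(0,0,110),(180,60,255),(330,165,370,192));c=big(m);e=cv2.fitEllipse(cv2.convexHull(c));print("lid s",e,plane("scene",e[0],3))
kn=mask(s,(0,0,0),(180,255,60),(335,160,365,185));k2=big(kn).mean(0);print(k2,tri(k2,k))
a=cv2.resize(t[130:275,110:320],None,fx=2.6,fy=2.6,interpolation=2);b=cv2.resize(s[150:260,205:375],None,fx=3.2,fy=3.2,interpolation=2)
w=a.shape[1];b=cv2.resize(b,(w,int(b.shape[0]*w/b.shape[1])))
o=np.vstack([a,b]);f=min(800/o.shape[1],600/o.shape[0],1);print(o.shape,f);cv2.imwrite("pics/c1.png",cv2.resize(o,None,fx=f,fy=f))
E
```

```text
tote ((542.8594970703125, -167.56149291992188), (129.09417724609375, 121.57464599609375), 77.85569763183594) [[469.8534851074219, -217.8759765625], [588.7073974609375, -243.45217895507812], [615.865478515625, -117.24700927734375], [497.0115966796875, -91.67080688476562]] ((281.44122314453125, 183.7353057861328), (37.593021392822266, 34.68259048461914), 14.03624439239502)
stand ((570.6611328125, -31.247024536132812), (443.5129699707031, 167.54998779296875), 77.91910552978516) [[442.3295593261719, -230.55880737304688], [606.1687622070312, -265.6257629394531], [698.99267578125, 168.06475830078125], [535.1535034179688, 203.1317138671875]] ((243.55882263183594, 178.26470947265625), (123.93569946289062, 45.839229583740234), 14.03624439239502)
yellow ((219.6307830810547, 172.3538360595703), (54.72841262817383, 44.90536880493164), 15.255120277404785)
lid ((137.1770782470703, 198.47671508789062), (21.401273727416992, 22.77784538269043), 63.043033599853516) [[482.7 340.2   3. ]]
knobtop [136.  197.5] [[481.5 336.8  30. ]]
lid s ((349.4212341308594, 177.64974975585938), (13.399548530578613, 22.20867347717285), 98.09626007080078) [[483.9 339.6   3. ]]
[349.9 173.7] (array([483.1, 339.5,  21.4]), np.float64(0.4628722555180068))
(730, 546, 3) 0.821917808219178
```

View pics/c1.png

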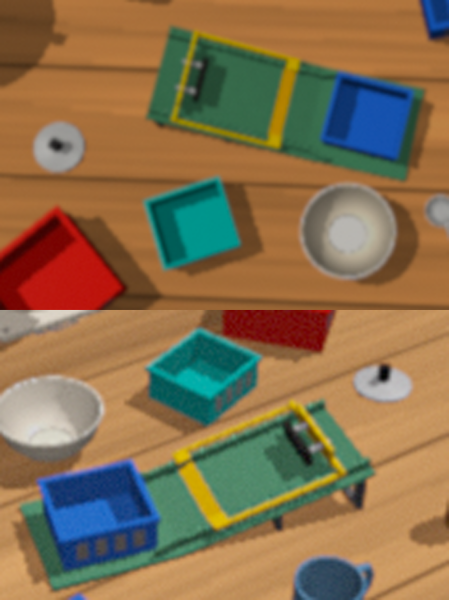

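The crop confirms it. The small blue tote stands on the green apron below the yellow lip. The lid, with its black knob, is left of the stand at crop (59,147). Next I compute the moves.

```bash
cat > go.py <<'E'
# usage: go.py x y z [yaw of tool y, deg]: prints row to reach the TCP goal from now
import sys; from h import *
a=list(map(float,sys.argv[1:])); s=robot.read_state(); Q=R.from_rotvec(s["orientation"]); M=Q.as_matrix()
d=Q.inv().apply(np.array(a[:3])-s["tool_pos"])/10
y=np.degrees(np.arctan2(M[1,1],M[0,1])); r=-((a[3]-y+90)%180-90)/5 if len(a)>3 else 0
print("row",d.round(2),round(r,2),"| tcp",s["tool_pos"].round(1),"yaw",y.round(1),"F",s["contact_force"].round(1),"w",round(s["width"],1),"t",s["clock"],"j6",s["joint_pos"][5].round(2))
E
python3 go.py 483.5 340 200 -12.1
python3 - <<'E'
from h import *
np.set_printoptions(precision=1,suppress=True)
t=cv2.imread("pics/top0.png");s=cv2.imread("pics/scene0.png")
# apron corners at low end: stand mask cleaned, points projected at z=6
m=mask(t,(45,60,30),(95,255,255),(165,135,320,215))|mask(t,(100,120,60),(130,255,255),(240,150,320,220))
c=big(cv2.morphologyEx(m,cv2.MORPH_CLOSE,np.ones((5,5))));P=plane("top",c,6)[:,:2]
u=np.array([.2095,.9778]);v=np.array([-.9778,.2095]) # uphill, left
a,b=P@u,P@v;L=a<a.min()+150
print("low end",a.min(),"lateral",b[L].min(),b[L].max())
for nm,im,box in(("top",t,(240,150,320,220)),("scene",s,(205,195,280,262))):
    c=big(mask(im,(100,120,60),(130,255,255),box));P=plane(nm,c,61)[:,:2];print(nm,"tote u",(P@u).min(),(P@u).max(),"v",(P@v).min(),(P@v).max())
# yellow lip in top: band position
c=big(mask(t,(22,120,80),(34,255,255),(165,135,320,215)))
print("yellow low edge u at z~25:",(plane("top",c,25)[:,:2]@u).min(), "up", (plane("top",c,60)[:,:2]@u).max())
E
```

```text
row [ 57.83 -62.14  10.43] -10.94 | tcp [ 196.8 -459.2  303.1] yaw -66.8 F [-0.7  0.3  1. ] w 85.2 t 0.1 j6 1.57
low end -132.76960105422555 lateral -641.8025850135939 -484.23158311099655
top tote u -114.70165168026791 14.449769882051257 v -626.6852158324349 -505.0821362283863
scene tote u -119.15833999777425 16.120046952250163 v -672.2266960615575 -508.92324495008086
yellow low edge u at z~25: 75.45277679710861 up 263.65330852798064
```

Emit:
carry_out(motion=[[5,-5,1,-2],[10,-10,2,-4],[15,-15,3,-6],[20,-20,4,-8],[25,-26,5,-10],[30,-32,6,-10.9],[35,-37,7,-10.9],[40,-43,8,-10.9],[45,-48,9,-10.9],[50,-53,10,-10.9],[55,-59,10.4,-10.9],[57.8,-62.1,10.4,-10.9]], fingers=0.6)

```text
clock: 1.6
tool_pos: [449.7, 241.6, 207.2]
orientation: [2.446, 1.971, -0.001]
contact_force: [1.3, 0.2, 0.4]
width: 51.2
gripper_force: 0.0
```

```bash
python3 go.py 483.5 340 130 -12.1
```

```text
row [10.34  1.22  7.71] -0.04 | tcp [449.7 241.6 207.2] yaw -12.3 F [1.3 0.2 0.4] w 51.2 t 1.6 j6 2.28
```

Emit:
carry_out(motion=[[5,0.6,3,0],[10.3,1.2,6,0],[10.3,1.2,7.5,0],[10.3,1.2,7.5,0],[10.3,1.2,7.5,0]])

```text
clock: 2.22
tool_pos: [483.4, 336.6, 133.9]
orientation: [2.448, 1.969, 0.001]
contact_force: [0.1, -0.1, -0.4]
width: 51.1
gripper_force: 0.0
```

```bash
python3 go.py 483.5 340 89 -12.1
python3 - <<'E'
from h import *
t,s=robot.camera("top"),robot.camera("scene")
a=cv2.resize(t[160:240,90:190],(500,400),interpolation=2);b=cv2.resize(s[130:200,310:390],(300,262),interpolation=2)
o=np.zeros((400,800,3),np.uint8);o[:,:500]=a;o[:262,500:]=b;cv2.imwrite("pics/c2.png",o)
E
```

```text
row [ 0.33 -0.06  4.49] -0.06 | tcp [483.4 336.6 133.9] yaw -12.4 F [ 0.1 -0.1 -0.4] w 51.1 t 2.225 j6 2.4
```

View pics/c2.png

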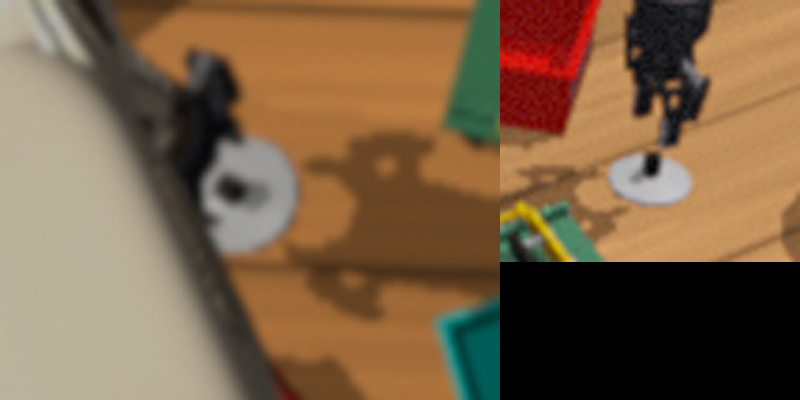

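The view shows the gripper above the lid with its knob at top crop (232,188) between the fingers. I descend and close.

Emit:
carry_out(motion=[[0.2,0,2,0],[0.2,0,4,0],[0.2,0,4.4,0],[0.2,0,4.4,0],[0.2,0,4.4,0]])

```text
clock: 2.95
tool_pos: [484.4, 339.9, 90.3]
orientation: [2.447, 1.97, 0.004]
contact_force: [0.7, 0.6, -0.5]
width: 51.1
gripper_force: 0.0
```

Emit:
carry_out(motion=[[0,0,0,0],[0,0,0,0],[0,0,0,0],[0,0,0,0],[0,0,0,0],[0,0,0,0]], fingers=0)

```text
clock: 3.7
tool_pos: [484.0, 339.9, 89.8]
orientation: [-2.447, -1.97, -0.002]
contact_force: [-1.5, -0.7, 5.5]
width: 17.3
gripper_force: 58.5
```

```bash
python3 go.py 483.5 340 250 -12.1
```

```text
row [  0.02  -0.04 -16.02] -0.04 | tcp [484.  339.9  89.8] yaw -12.3 F [-1.5 -0.7  5.5] w 17.3 t 3.7 j6 2.4
```

Emit:
carry_out(motion=[[0,0,-1,0],[0,0,-3,0],[0,0,-7,0],[0,0,-11,0],[0,0,-14,0],[0,0,-14,0],[0,0,-14,0]])

```text
clock: 4.58
tool_pos: [483.1, 339.1, 227.3]
orientation: [-2.447, -1.97, 0.004]
contact_force: [-0.7, 0.5, -2.1]
width: 17.5
gripper_force: 58.7
```

```bash
python3 go.py 543 -167.5 240 -12.1;python3 - <<'E'
from h import *
s=robot.camera("scene");cv2.imwrite("pics/c3.png",cv2.resize(s[80:200,290:410],(600,600),interpolation=2))
E
```

```text
row [-48.22  16.65  -1.2 ] -0.04 | tcp [483.1 339.1 227.3] yaw -12.3 F [-0.7  0.5 -2.1] w 17.5 t 4.575 j6 2.4
```

View pics/c3.png

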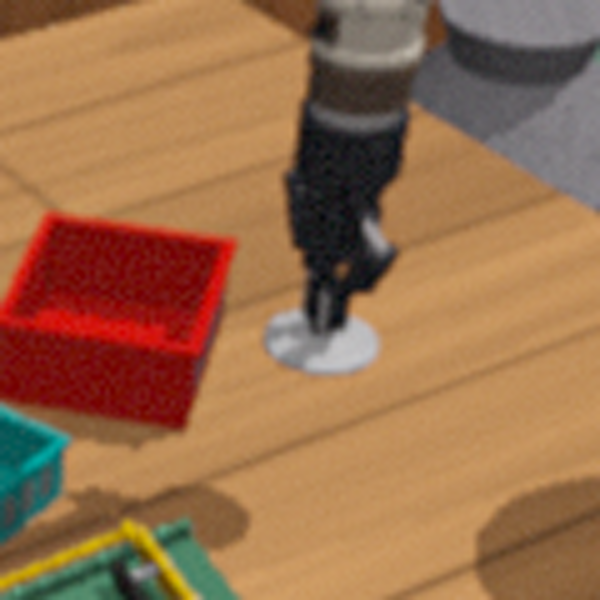

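The lid is gripped and hangs level at crop (322,342). I carry it over the tote.

Emit:
carry_out(motion=[[-4,1.4,-1,0],[-9,3,-1.2,0],[-14,5,-1.2,0],[-19,6.5,-1.2,0],[-24,8.3,-1.2,0],[-29,10,-1.2,0],[-34,11.7,-1.2,0],[-39,13.5,-1.2,0],[-43,15,-1.2,0],[-46,16,-1.2,0],[-48,16.6,-1.2,0],[-48.2,16.6,-1.2,0]])

```text
clock: 6.12
tool_pos: [542.6, -167.5, 239.6]
orientation: [-2.447, -1.967, 0.002]
contact_force: [0.9, 0.4, -2.3]
width: 17.6
gripper_force: 58.8
```

Emit:
carry_out(motion=[[0,0,0,0],[0,0,0,0],[0,0,0,0]])

```text
clock: 6.5
tool_pos: [543.3, -165.7, 241.1]
orientation: [2.445, 1.972, 0.0]
contact_force: [0.1, -0.2, -2.8]
width: 17.5
gripper_force: 58.8
```

```bash
python3 go.py 543 -167.5 101 -12.1;python3 - <<'E'
from h import *
s=robot.camera("scene");t=robot.camera("top");o=np.zeros((400,800,3),np.uint8)
o[:,:400]=cv2.resize(s[150:270,190:310],(400,400),interpolation=2);o[:,400:]=cv2.resize(t[130:230,230:330],(400,400),interpolation=2);cv2.imwrite("pics/c4.png",o)
E
```

```text
row [-1.800e-01  1.000e-02  1.401e+01] -0.02 | tcp [ 543.3 -165.7  241.1] yaw -12.2 F [ 0.1 -0.2 -2.8] w 17.5 t 6.5 j6 1.49
```

View pics/c4.png

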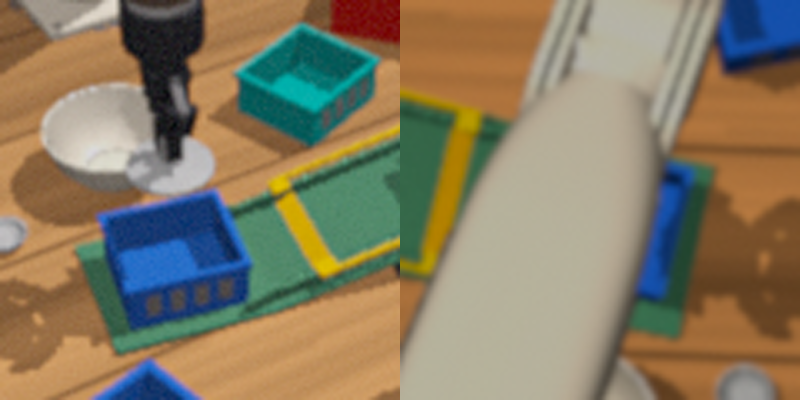

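Left half: the lid at (171,165) hangs above the open tote. I check its centre numerically.

Run:
```python
from h import *
s=robot.camera("scene")
m=mask(s,(0,0,130),(180,50,255),(226,185,258,212));e=cv2.fitEllipse(cv2.convexHull(big(m)));print(e,plane("scene",e[0],154))
for p in [(470+0,-1)]: pass
# tote rim predicted corners for centre (543,-167.5) vs image corners (crop 100,213;236,195;248,266;110,237)
u=np.array([.2095,.9778]);v=np.array([-.9778,.2095]);c=np.array([543,-167.5])
P=np.array([[*(c+a*63*u+b*58*v),61] for a,b in((-1,1),(1,1),(1,-1),(-1,-1))]);print(proj("scene",P),(proj("scene",P)-[190,150])*3.333)
```

```text
((237.50732421875, 196.48782348632812), (21.783111572265625, 33.48569107055664), 115.74702453613281) [[ 525.61869554 -167.37541043  154.        ]]
[[218.25026242 214.20672421]
 [254.21546255 206.21391179]
 [265.12045662 228.62670669]
 [227.1451917  237.58008801]] [[ 94.15812465 214.00101178]
 [214.03013668 187.36096801]
 [250.37648191 262.06281339]
 [123.80492393 291.90443333]]
```

Run:
```python
from h import *
np.set_printoptions(precision=1,suppress=True)
print(plane("scene",(241.3,199.5),154))
s=robot.camera("scene")
u=np.array([.2095,.9778]);v=np.array([-.9778,.2095]);c=np.array([543,-167.5])
o=cv2.resize(s[190:260,205:285],(800,700),interpolation=cv2.INTER_CUBIC)
for z,k in((61,(0,0,255)),(6,(0,255,255))):
    h=0 if z==61 else 3
    P=np.array([[*(c+a*(63-h)*u+b*(58-h)*v),z] for a,b in((-1,1),(1,1),(1,-1),(-1,-1))])
    q=((proj("scene",P)-[205,190]+.5)*10).astype(np.int32);cv2.polylines(o,[q],True,k,1)
cv2.imwrite("pics/c5.png",o[:600])
```

```text
[[ 544.9 -164.1  154. ]]
```

View pics/c5.png

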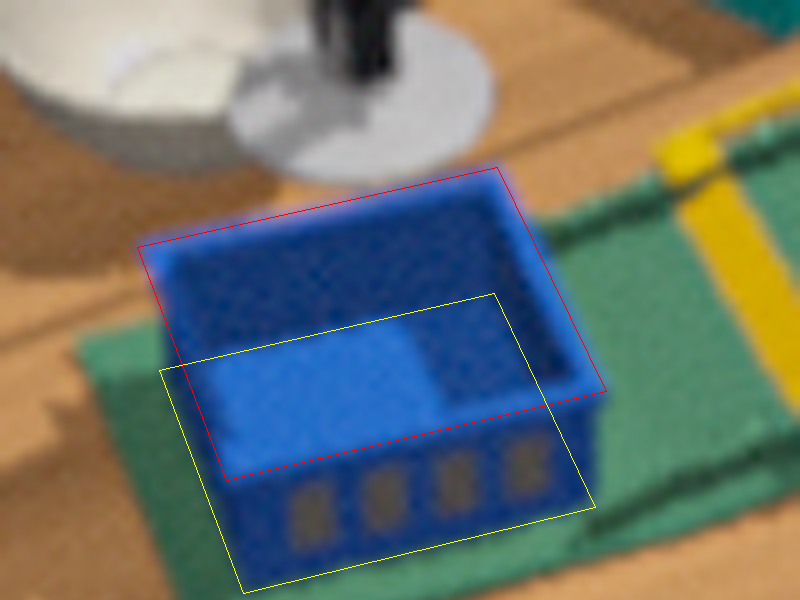

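The red rim outline at centre (543,-167.5) fits the tote well, so I lower the lid.

Emit:
carry_out(motion=[[-0.2,0,4,0],[-0.2,0,8,0],[-0.2,0,11,0],[-0.2,0,12.5,0],[-0.2,0,13.3,0],[-0.2,0,13.8,0],[-0.2,0,14,0],[-0.2,0,14,0]])

```text
clock: 7.7
tool_pos: [543.1, -168.8, 101.6]
orientation: [2.446, 1.97, 0.001]
contact_force: [-0.4, 0.8, -2.1]
width: 17.2
gripper_force: 58.9
```

```bash
python3 go.py 543 -167.5 100 -12.1
```

```text
row [ 0.12 -0.04  0.16] -0.04 | tcp [ 543.1 -168.8  101.6] yaw -12.3 F [-0.4  0.8 -2.1] w 17.2 t 7.7 j6 1.48
```

Still hanging free (-2.1 N). I lower it 1 to 2 mm more, feel for contact, then release.

Emit:
carry_out(motion=[[0,0,0.1,0],[0,0,0.2,0],[0,0,0.2,0]])

```text
clock: 8.07
tool_pos: [543.1, -168.8, 99.8]
orientation: [2.446, 1.97, 0.001]
contact_force: [-1.5, -0.7, 4.0]
width: 17.4
gripper_force: 59.5
```

Emit:
carry_out(motion=[[0,0,0,0],[0,0,0,0],[0,0,0,0],[0,0,0,0],[0,0,0,0]], fingers=0.5)

```text
clock: 8.7
tool_pos: [542.7, -168.7, 98.9]
orientation: [-2.447, -1.971, 0.0]
contact_force: [0.1, -0.3, 0.0]
width: 42.7
gripper_force: 0.0
```

Emit:
carry_out(motion=[[0,0,-1,0],[0,0,-3,0],[0,0,-6,0],[0,0,-9,0],[0,0,-9,0]])

```text
clock: 9.32
tool_pos: [544.6, -169.3, 192.5]
orientation: [2.442, 1.967, 0.006]
contact_force: [0.3, -0.1, 0.5]
width: 42.4
gripper_force: 0.0
```

```bash
python3 go.py 500 -290 180 -12.1;python3 - <<'E'
from h import *
s=robot.camera("scene");o=cv2.resize(s[185:260,200:290],(720,600),interpolation=2)
cv2.imwrite("pics/c6.png",o)
E
```

```text
row [-12.75  -1.8    1.25] -0.04 | tcp [ 544.6 -169.3  192.5] yaw -12.3 F [ 0.3 -0.1  0.5] w 42.4 t 9.325 j6 1.48
```

View pics/c6.png

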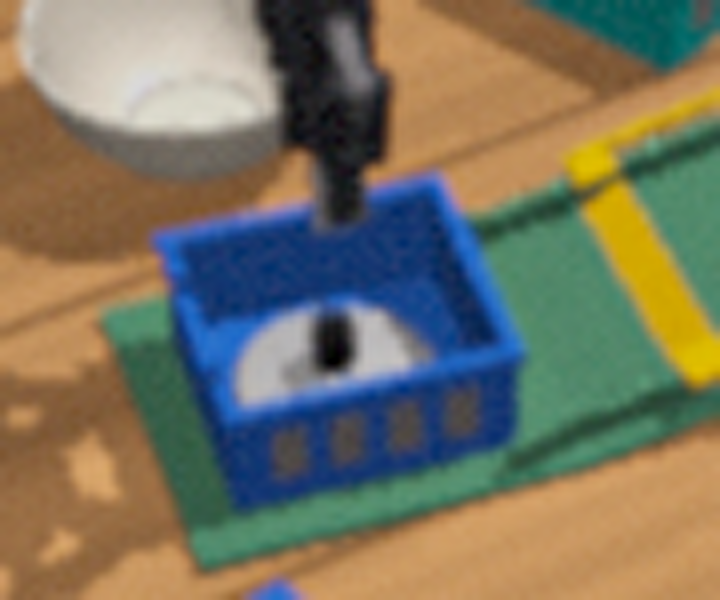

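The lid lies flat inside at (330,355). I move behind the tote's trailing wall and lower.

Emit:
carry_out(motion=[[-4,-0.3,0,0],[-9,-0.3,0,0],[-9.2,-0.3,0,0],[-9.2,-0.3,3,0],[-9.2,-0.3,6,0],[-9.2,-0.3,9,0],[-9.2,-0.3,9,0],[-9.2,-0.3,9,0],[-9.2,-0.3,9,0]], fingers=0.6)

```text
clock: 10.5
tool_pos: [521.2, -258.2, 100.5]
orientation: [2.445, 1.969, 0.002]
contact_force: [-0.6, 0.0, 0.3]
width: 51.0
gripper_force: 0.0
```

```bash
python3 go.py 525 -260 102 -12.1
```

```text
row [-0.1   0.41 -0.15] -0.04 | tcp [ 521.2 -258.2  100.5] yaw -12.3 F [-0.6  0.   0.3] w 51.0 t 10.5 j6 1.33
```

Emit:
carry_out(motion=[[0.5,0,0,0],[1,0,0,0],[1.3,0,0,0],[1.6,0,0,0],[1.9,0,0,0],[2.2,0,0,0],[2.6,0,0,0],[3,0,0,0],[3.4,0,0,0],[3.8,0,0,0],[4.2,0,0,0],[4.6,0,0,0]])

```text
clock: 12.0
tool_pos: [530.0, -212.7, 98.9]
orientation: [-2.447, -1.97, 0.0]
contact_force: [-0.5, -1.9, 0.1]
width: 51.6
gripper_force: 1.1
```

Emit:
carry_out(motion=[[0.4,0,0,0],[0.8,0,0,0],[1.2,0,0,0],[1.6,0,0,0],[2,0,0,0],[2.4,0,0,0],[2.8,0,0,0],[3.2,0,0,0]])

```text
clock: 13.0
tool_pos: [535.7, -182.2, 99.0]
orientation: [-2.447, -1.97, 0.005]
contact_force: [-4.8, -5.3, 1.4]
width: 51.3
gripper_force: 2.9
```

```bash
cat > u.py <<'E'
from h import *
s=robot.read_state();p=s["tool_pos"][:2];f=s["contact_force"];u=np.array([.2095,.9778]);v=np.array([-.9778,.2095])
print("u",p@u,"v",p@v,"z",s["tool_pos"][2],"push",-f[:2]@u,"lat",f[:2]@v,"fz",f[2],"t",s["clock"])
im=robot.camera("scene");c=big(mask(im,(100,120,60),(130,255,255),(205,150,330,262)))
print("tote box",cv2.boundingRect(c)); cv2.imwrite("pics/_l.png",im)
E
python3 u.py
```

```text
u -65.92295561425759 v -561.9830032760176 z 98.95358384731894 push 6.223053042226768 lat 3.6215066337606245 fz 1.4340300334869467 t 13.0
tote box (241, 203, 40, 41)
```

Emit:
carry_out(motion=[[0.4,0,0,0],[0.8,0,0,0],[1.2,0,0,0],[1.6,0,0,0]])

```text
clock: 13.55
tool_pos: [539.2, -167.3, 99.1]
orientation: [2.446, 1.969, -0.007]
contact_force: [-4.9, -10.9, 3.9]
width: 51.2
gripper_force: 5.8
```

Emit:
carry_out(motion=[[0.4,0,0,0],[0.8,0,0,0],[1.2,0,0,0],[1.6,0,0,0]])

```text
clock: 14.05
tool_pos: [541.7, -152.7, 98.9]
orientation: [2.447, 1.967, -0.01]
contact_force: [-5.8, -9.1, 0.7]
width: 51.1
gripper_force: 5.0
```

```bash
python3 u.py
```

```text
u -35.86290284243506 v -561.7089381165468 z 98.89948079624496 push 10.136554264966895 lat 3.77689773792844 fz 0.6832795150082827 t 14.05
tote box (250, 197, 40, 45)
```

```bash
python3 -c "
import cv2
cv2.imwrite('pics/c7.png',cv2.resize(cv2.imread('pics/_l.png')[165:260,220:350],(800,585),interpolation=2))"
```

```text
(no output)
```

View pics/c7.png

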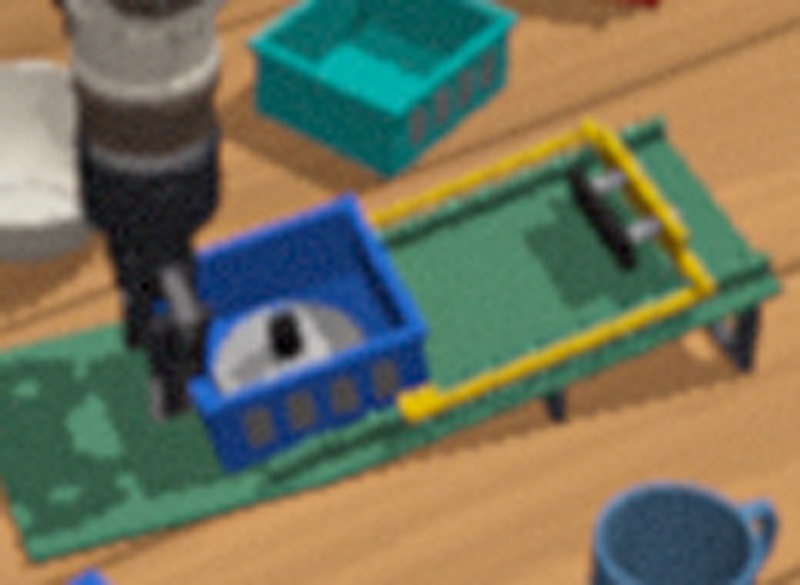

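The tote is partly on the ramp and in line, with its front at the lip and the lid flat against the trailing side. I go on in small steps, easing the lateral force.

Emit:
carry_out(motion=[[0.2,-0.1,0,0],[0.5,-0.2,0,0],[0.8,-0.2,0,0],[1.1,-0.2,0,0]])

```text
clock: 14.6
tool_pos: [543.9, -138.9, 98.8]
orientation: [-2.446, -1.971, 0.001]
contact_force: [-2.9, -2.9, -1.0]
width: 51.3
gripper_force: 1.9
```

Emit:
carry_out(motion=[[0.3,0,0,0],[0.6,0,0,0],[0.9,0,0,0],[1.2,0,0,0]])

```text
clock: 15.1
tool_pos: [546.5, -127.5, 99.0]
orientation: [2.447, 1.97, -0.001]
contact_force: [-2.7, -5.7, -0.0]
width: 51.6
gripper_force: 2.4
```

Emit:
carry_out(motion=[[0.3,0,0,0],[0.6,0,0,0],[0.9,0,0,0],[1.2,0,0,0]])

```text
clock: 15.6
tool_pos: [549.0, -116.2, 99.2]
orientation: [2.446, 1.97, -0.002]
contact_force: [-3.8, -5.2, 0.2]
width: 51.3
gripper_force: 3.2
```

```bash
python3 u.py
```

```text
u 1.4059967614662554 v -561.172976835985 z 99.20760563397467 push 5.871872944555982 lat 2.579123344574361 fz 0.21007004733872425 t 15.6
tote box (261, 192, 40, 45)
```

Emit:
carry_out(motion=[[0.3,0,0,0],[0.6,0,0,0],[0.9,0,0,0],[1.2,0,0,0],[1.5,0,0,0],[1.8,0,0,0]])

```text
clock: 16.4
tool_pos: [552.8, -99.8, 99.9]
orientation: [2.445, 1.967, -0.004]
contact_force: [-3.8, -10.6, 4.5]
width: 51.5
gripper_force: 5.3
```

Emit:
carry_out(motion=[[0.3,0,-0.05,0],[0.6,0,-0.1,0],[0.9,0,-0.15,0],[1.2,0,-0.2,0],[1.5,0,-0.25,0]])

```text
clock: 17.02
tool_pos: [557.3, -83.8, 102.9]
orientation: [2.447, 1.968, 0.005]
contact_force: [1.2, 0.9, 5.5]
width: 51.2
gripper_force: 0.0
```

```bash
python3 u.py
```

```text
u 34.83453381687107 v -562.4656593357963 z 102.85824402331167 push -1.1571170951479026 lat -0.9442016902124182 fz 5.503430367458155 t 17.025
tote box (272, 191, 40, 42)
```

Emit:
carry_out(motion=[[0,0,0,0],[0,0,0,0]])

```text
clock: 17.32
tool_pos: [557.2, -83.3, 102.1]
orientation: [2.445, 1.97, 0.003]
contact_force: [1.9, -2.2, 3.3]
width: 51.1
gripper_force: 0.0
```

```bash
python3 u.py
python3 - <<'E'
from h import *
np.set_printoptions(precision=1,suppress=True)
im=cv2.imread("pics/_l.png")
c=big(mask(im,(100,120,60),(130,255,255),(205,150,330,262)))
h=cv2.convexHull(c);print(cv2.approxPolyDP(h,2.0,True)[:,0].tolist())
# predicted tote outline hull for candidate deck x, on the deck plane
u=np.array([.2095,.9778,0]);v=np.array([-.9778,.2095,0]);k=np.array([0,0,0])+38.5*u-563*v+[0,0,6]
ca,sa=np.cos(.2094),np.sin(.2094);ux=u*ca+np.array([0,0,sa]);uz=-u*sa+np.array([0,0,ca])
for x in(50,60,70,80,90,100,110,120):
    P=np.array([k+(x+a*63)*ux+b*58*v+55*uz for a,b in((-1,1),(1,1),(1,-1),(-1,-1))]);print(x,proj("scene",P).round().tolist())
E
```

```text
u 35.29150517581091 v -562.3276102812001 z 102.09534294198869 push 1.7131737121963846 lat -2.3302386528211834 fz 3.283225595536462 t 17.325
tote box (272, 190, 39, 43)
[[296, 190], [310, 209], [309, 219], [277, 232], [272, 223], [272, 197]]
50 [[254.0, 206.0], [288.0, 193.0], [301.0, 214.0], [265.0, 229.0]]
60 [[257.0, 205.0], [291.0, 192.0], [304.0, 213.0], [268.0, 228.0]]
70 [[260.0, 204.0], [294.0, 191.0], [307.0, 212.0], [271.0, 226.0]]
80 [[262.0, 203.0], [296.0, 190.0], [310.0, 211.0], [274.0, 225.0]]
90 [[265.0, 202.0], [299.0, 189.0], [312.0, 210.0], [277.0, 224.0]]
100 [[268.0, 201.0], [302.0, 188.0], [315.0, 209.0], [280.0, 223.0]]
110 [[271.0, 200.0], [304.0, 187.0], [318.0, 208.0], [282.0, 222.0]]
120 [[273.0, 199.0], [307.0, 186.0], [321.0, 207.0], [285.0, 221.0]]
```

Image corners put the tote at deck x of about 80 mm, aligned. I keep pushing gently.

Emit:
carry_out(motion=[[0.3,0,-0.05,0],[0.6,0,-0.1,0],[0.9,0,-0.15,0],[1.2,0,-0.2,0]])

```text
clock: 17.88
tool_pos: [557.9, -72.9, 103.3]
orientation: [2.447, 1.969, -0.005]
contact_force: [-2.1, -6.0, 2.7]
width: 51.2
gripper_force: 0.0
```

Emit:
carry_out(motion=[[0.2,0,-0.05,0],[0.4,0,-0.1,0],[0.6,0,-0.15,0],[0.8,0,-0.2,0]])

```text
clock: 18.38
tool_pos: [559.0, -64.7, 104.5]
orientation: [-2.447, -1.969, 0.006]
contact_force: [-1.3, -4.3, 0.6]
width: 51.6
gripper_force: 0.0
```

```bash
python3 u.py
```

```text
u 53.83004490519948 v -560.1014073807168 z 104.53996370984953 push 4.518547918197418 lat 0.4092194363783197 fz 0.6157439073811748 t 18.375
tote box (277, 189, 39, 42)
```

Emit:
carry_out(motion=[[0.2,0,-0.05,0],[0.4,0,-0.1,0],[0.6,0,-0.15,0],[0.8,0,-0.2,0]])

```text
clock: 18.92
tool_pos: [562.1, -56.0, 107.2]
orientation: [-2.446, -1.97, 0.0]
contact_force: [-0.6, -3.1, -1.2]
width: 51.3
gripper_force: 0.0
```

Emit:
carry_out(motion=[[0.15,0,-0.03,0],[0.3,0,-0.06,0],[0.45,0,-0.1,0]])

```text
clock: 19.3
tool_pos: [563.2, -51.7, 108.5]
orientation: [2.447, 1.97, 0.0]
contact_force: [-0.4, -2.9, -1.0]
width: 50.9
gripper_force: 0.0
```

Emit:
carry_out(motion=[[0.15,0,-0.03,0],[0.3,0,-0.06,0],[0.45,0,-0.1,0]])

```text
clock: 19.68
tool_pos: [564.1, -47.3, 109.5]
orientation: [-2.447, -1.971, -0.0]
contact_force: [-0.4, -3.6, -0.7]
width: 51.6
gripper_force: 0.0
```

```bash
python3 u.py
```

```text
u 71.92092087169449 v -561.4713100956343 z 109.48325777175755 push 3.611833157192773 lat -0.32410450861736856 fz -0.6591856478292025 t 19.675
tote box (282, 187, 40, 40)
```

Emit:
carry_out(motion=[[0.1,0,-0.02,0],[0.2,0,-0.04,0],[0.3,0,-0.06,0]])

```text
clock: 20.1
tool_pos: [564.6, -44.5, 110.0]
orientation: [-2.447, -1.97, 0.0]
contact_force: [-0.9, -3.9, 0.1]
width: 51.2
gripper_force: 0.0
```

Emit:
carry_out(motion=[[0.1,0,-0.02,0],[0.2,0,-0.04,0],[0.3,0,-0.06,0]])

```text
clock: 20.48
tool_pos: [565.3, -41.5, 110.6]
orientation: [-2.447, -1.97, 0.0]
contact_force: [-1.1, -3.0, -1.2]
width: 51.4
gripper_force: 0.0
```

```bash
python3 u.py
```

```text
u 77.86644216109862 v -561.4143525366729 z 110.58914702319473 push 3.170600825211726 lat 0.43620738658680336 fz -1.180185631668678 t 20.475
tote box (284, 186, 39, 41)
```

Emit:
carry_out(motion=[[0.1,0,-0.02,0],[0.2,0,-0.04,0],[0.3,0,-0.06,0]])

```text
clock: 20.9
tool_pos: [566.3, -38.5, 111.4]
orientation: [2.446, 1.97, 0.001]
contact_force: [-0.4, -3.7, -1.7]
width: 51.1
gripper_force: 1.8
```

Emit:
carry_out(motion=[[0.1,0,-0.02,0],[0.2,0,-0.04,0],[0.3,0,-0.06,0]])

```text
clock: 21.28
tool_pos: [566.7, -35.6, 111.8]
orientation: [-2.447, -1.97, -0.0]
contact_force: [-0.6, -2.5, -1.4]
width: 51.0
gripper_force: 1.4
```

```bash
python3 u.py
```

```text
u 83.91102872593896 v -561.5276049771255 z 111.78750212093233 push 2.5209946912619645 lat 0.030435796004876114 fz -1.3807921341714917 t 21.275
tote box (286, 185, 38, 42)
```

Emit:
carry_out(motion=[[0.1,0,-0.02,0],[0.2,0,-0.04,0],[0.3,0,-0.06,0]])

```text
clock: 21.7
tool_pos: [567.1, -33.5, 112.3]
orientation: [2.446, 1.969, -0.003]
contact_force: [-1.0, -8.1, -1.7]
width: 51.6
gripper_force: 3.4
```

```bash
python3 u.py
cat > est.py <<'E'
from h import *
im=cv2.imread("pics/_l.png")
c=big(mask(im,(100,120,60),(130,255,255),(205,150,340,262)))
print(cv2.approxPolyDP(cv2.convexHull(c),2.0,True)[:,0].tolist())
u=np.array([.2095,.9778,0]);v=np.array([-.9778,.2095,0]);k=38.5*u-563*v+[0,0,6]
ca,sa=np.cos(.2094),np.sin(.2094);ux=u*ca+np.array([0,0,sa]);uz=-u*sa+np.array([0,0,ca])
f=lambda x,y,z:k+x*ux+y*v+z*uz
for x in(110,120,130,140): print(x,proj("scene",[f(x+63,58,55),f(x+63,-58,55),f(x+60,-55,0),f(x-60,-55,0),f(x-63,-58,55)]).round(1).tolist())
# bumper black face and yellow in the scene frame of the start picture
s0=cv2.imread("pics/scene0.png");o,d=None,None
def deck(n,uv,h):
    o,d=ray(n,uv);n0=uz;t=((k+h*uz-o)@n0)/(d@n0);p=o+d*t[:,None]-k;return np.c_[p@ux,p@v]
y=big(mask(s0,(20,130,90),(34,255,255),(260,180,350,235)));q=deck("scene",y,7);print("yellow x",q[:,0].min(),q[:,0].max(),q[:,1].min(),q[:,1].max())
t0=cv2.imread("pics/top0.png");m=mask(t0,(20,130,90),(34,255,255),(165,135,320,215));ys,xs=np.nonzero(m);q=deck("top",np.c_[xs,ys],5)
q=q[abs(q[:,1])<45];print("lip top-view x",np.histogram(q[:,0],bins=np.arange(20,130,5)))
b=mask(s0,(0,0,0),(180,255,60),(310,188,335,212));ys,xs=np.nonzero(b);q=deck("scene",np.c_[xs,ys],22);print("bumper x",np.percentile(q[:,0],[2,20,50,80]))
E
python3 est.py
```

```text
u 86.03426708654041 v -561.4842199140079 z 112.32139111260112 push 8.141202201207724 lat -0.7714954581911196 fz -1.7360381818816706 t 21.7
tote box (286, 185, 38, 42)
[[309, 185], [321, 200], [323, 213], [291, 226], [286, 219], [287, 192]]
110 [[304.4, 186.8], [318.1, 207.7], [318.9, 218.9], [285.8, 232.1], [282.4, 221.9]]
120 [[307.0, 185.8], [320.9, 206.6], [321.6, 217.8], [288.6, 231.0], [285.3, 220.8]]
130 [[309.7, 184.7], [323.7, 205.5], [324.3, 216.7], [291.3, 229.9], [288.1, 219.7]]
140 [[312.3, 183.7], [326.5, 204.4], [327.1, 215.6], [294.1, 228.8], [291.0, 218.5]]
yellow x 42.49706427106207 236.39532744706122 -67.63077702749965 101.9995194668154
lip top-view x (array([ 0,  0,  0,  0,  8, 35, 35, 36, 35, 19,  0,  0,  0,  0,  0,  0,  0,
        0,  0,  0,  0]), array([ 20,  25,  30,  35,  40,  45,  50,  55,  60,  65,  70,  75,  80,
        85,  90,  95, 100, 105, 110, 115, 120, 125]))
bumper x [188.46987224 190.88194523 194.43738948 198.46365316]
```

The push stepped from 2.5 to 8 N. With the lip's back face at about 66 mm, the bumper should be at about 191 mm, and the tote is at about 130 mm, so this is the bumper. I stop and back away.

Emit:
carry_out(motion=[[-0.2,0,0,0],[-0.5,0,0,0],[-1,0,0,0],[-1.5,0,0,0],[-2,0,0,0],[-3,0,0,0],[-4,0,0,0],[-6,0,-2,0],[-8,0,-5,0],[-10,0,-8,0],[-12,0,-10,0],[-12,0,-10,0]])

```text
clock: 23.25
tool_pos: [542.3, -151.9, 214.3]
orientation: [2.447, 1.965, 0.004]
contact_force: [0.7, -0.5, -1.0]
width: 51.3
gripper_force: 0.0
```

```bash
python3 u.py; python3 est.py|head -5; python3 -c "
import cv2
cv2.imwrite('pics/c8.png',cv2.resize(cv2.imread('pics/_l.png')[165:245,250:350],(750,600),interpolation=2))"
```

```text
u -34.89977395829487 v -562.0948645623155 z 214.32851271133416 push 0.33692813081819933 lat -0.7630486249171398 fz -0.9982299826154545 t 23.25
tote box (277, 185, 47, 42)
[[309, 185], [320, 199], [323, 213], [291, 226], [279, 206], [277, 197]]
110 [[304.4, 186.8], [318.1, 207.7], [318.9, 218.9], [285.8, 232.1], [282.4, 221.9]]
120 [[307.0, 185.8], [320.9, 206.6], [321.6, 217.8], [288.6, 231.0], [285.3, 220.8]]
130 [[309.7, 184.7], [323.7, 205.5], [324.3, 216.7], [291.3, 229.9], [288.1, 219.7]]
140 [[312.3, 183.7], [326.5, 204.4], [327.1, 215.6], [294.1, 228.8], [291.0, 218.5]]
```

View pics/c8.png

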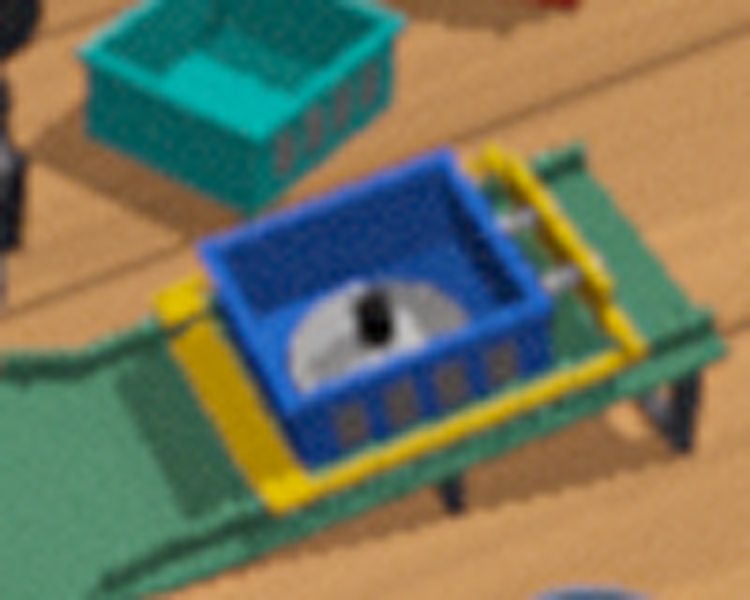

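The tote sits beyond the fully visible lip (lip band from (185,330) to (290,490)). Its bottom edge is parallel to the yellow side bar, and the lid lies flat inside at (375,335). Trailing and leading corners match a flat pose at about 130 mm to within 1 px of each other. The arm is clear.

```bash
python3 -c "
from cell import robot
print(robot.sign_off())"
```

```text
the job is handed in; nothing more can be done
None
```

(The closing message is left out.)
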